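# Clear the couplers, free the sagging bolt and hold the guard gate ajar

## Robot

A 6-joint arm with a two-finger parallel gripper is mounted at the origin on a cart in front of the work surface, level with it; the furniture and walls round the work are solid. World frame = base frame: x ahead of the robot, y to its left, z up, the work surface at z = 0. Lengths are in m, angles in rad, forces in N, time in s.
With the tool pointing down it reaches from about 0.25 to 0.725 m from the base axis. Payload 4 kg.
Tool frame: the origin (TCP) lies midway between the tips of the shut fingers; the grasp point (between the pads) lies 19 mm behind it; z points along the fingers, y is the line along which they close (so a half turn about z gives the same grasp; the last joint's range is limited). The gripper opens to 85 mm and grips with 20 to 120 N. Pads are 22 mm wide; open, the fingers measure 114 mm over their backs; the gripper's body (76 mm by 85 mm) begins 54 mm behind the grasp point. The pads swing forward as they close: fully open they stand 13 mm farther back than shut.
Start: joints at [1.217, 0.241, 0.005, 1.335, 0, 1.571], TCP at [0.173, 0.469, 0.203] pointing down, gripper open.
Joint ranges: [-2.72, 2.72], [-1.05, 1.87], [-1.09, 1.28], [-1.99, 2.15], [-1.42, 1.44], [-3.14, 3.14]. Speed limits (rad/s): [2.79, 2.79, 3.14, 3.14, 3.14, 3.14].

## Interface

Orientations are given as a unit quaternion [x, y, z, w].
In Python, from workcell import bot gives the robot as it stands. The module is installed in compiled form; this text tells all that it offers.
- The arm moves only by the tool jog_arm, never from a script. Its argument "deltas" is a list of rows, each an object with "fingers": the opening, from 0 (shut) to 1 (fully open); "delta_pos": the shift along the tool's x, y, z normalised to -1 to 1, where 1 is 300 mm, a list of three; "yaw": the turn about the tool's z normalised to -1 to 1, where 1 is pi/4 rad. A call has 1 to 12 rows; each row is the pose to reach, as a shift and turn from the pose commanded when the call began, along the tool's axes at that moment; what a row does not reach only later rows make up. A row lasts 1/10 s, in which the tool goes at most 50 mm and 8.59 degrees, less where a joint would pass 70% of its speed; a pose out of reach is approached as far as the arm can. A call with a number of a shift or a turn outside -1 to 1 is refused whole. A call with a gripper value outside its range is refused whole. The fingers move at their own pace and stop on an object; the grip force is fixed at half the most. Time passes only in rows, so rows that repeat a pose let the fingers close. It gives the time, the measured TCP pose, the force, the opening and the grip force at its end, in the units of the state.
- bot.get_obs(): the state, without advancing time (a new reading comes with each control period).
- bot.camera(name): name is "scene" or "side" or "wrist"; returns a dict with "image" (420x560x3 uint8, red, green, blue), "range_z" (420x560 float32, m along the optical axis (not along the pixel's ray), 0 where there is no reading), "fx", "fy", "cx", "cy" (pixels), "distortion" ([k1, k2, p1, p2, k3] as OpenCV has them; the pictures are not rectified), "rvec" (rotation vector, rad) and "tvec" (3), from world to camera coordinates, as OpenCV has them. Camera axes: x right, y down, z forward; pixel columns grow to the right and rows downward; lengths in m; the calibration is good to about 2 mm. A picture is of the moment at which its call begins.
- bot.job_done(): hands the job in; it is judged then, once.
The state is a dict: "clock": time; "joint_pos": joint angles; "joint_vel": joint speeds; "tau": joint torques, N m; "eef_pos": TCP position; "tool_rot": TCP orientation; "ft_force": force on the tool from outside, world axes, zero at the start; "ft_torque": the same for the moment, N m; "grip_width": finger opening in m; "grasp_force": force on a finger pad.
Only numpy, scipy, OpenCV 4.12 (cv2) and the standard library are available. Lean on these libraries where they do the work, as an engineer would, in place of code of your own. Each camera call takes 0.05 s, during which the arm holds its last target. There are 200 camera calls.

## Task

First stand the two quick couplers that stand in the way in front of the yellow guard gate upright on the two empty blue dots of the low shelf, so that the three couplers make a neat row. Then take the blue knob of the bolt on the gate, lift the sagging bolt over the bent-up lip of its keeper while pulling it back, and pull the gate open towards you to about 25 degrees. Finish holding it there: the gate is sprung and shuts if let go; leave the gauge, multimeter and yellow tape alone.

Things in the scene. Friction and masses are not known exactly. Their poses are not given: they have to be found in the camera images.
- guard: fixed bench-top guard: base plate 125 (x) x 345 (y) x 12 mm, posts 120 mm high, a valve manifold inside (top 188 mm over the bench). Origin on the bench under the closed gate's mid plane, 130 mm to the right (-y) of the hinge axis. -x points out of the gate towards the robot, +y along the closed gate to the hinge
- keeper: open-topped steel keeper on the guard's right post; same origin and axes as the guard. It lies at y = -126 to -174 mm; the brass-coloured lip across its mouth (y -125 to -133) is bent up to 129 mm above the bench, its two cheeks reach 152 mm
- gate: yellow framed clear gate, 240 mm wide, 14 mm thick, 18 to 120 mm above the bench; two steel staples that guide the bolt stand on it up to 161 mm, 70 and 205 mm from the hinge. Origin: on the vertical hinge axis, at bench height; -y runs along the gate to its free edge, -x is the gate's front. About 0.2 to 0.35 N m of spring closes it
- gate_hinge (a point): point on the vertical hinge axis of the gate, 120 mm above the bench
- gate_angle (a joint): gate angle, rad: 0 closed, grows as the free edge swings out towards the robot, 1.3 at most; about 0.44 is 25 degrees
- bolt_draw (a joint): how far the bolt is drawn back along the gate towards the hinge, m: 0 shot home, 0.045 fully drawn. With the bolt down its nose catches the lip at 0.003; the nose is past the lip above 0.026 and the bolt is out of the keeper above 0.032. It stays where it is left (about 1.5 N to slide)
- bolt_lift (a joint): how far the bolt is lifted in its loose staples, m: 0 hanging down, 0.014 stop. It weighs 0.15 kg and falls back when let go. The nose passes the lip when lifted more than 0.008
- bolt_knob (a point): point on the axis of the blue knob, an upright round pin of 14 mm diameter rising from the bolt; this point lies 190 mm above the bench when the bolt hangs, 15 mm below the top of the knob; the part above the staples is 40 mm long. With the bolt home the knob is 165 mm from the hinge axis
- coupler_a: steel quick coupler standing upright in front of the gate, 29 mm diameter, 65 mm high, 60 g; origin at the centre of its foot, z up
- coupler_b: the other, identical quick coupler in front of the gate; origin as coupler_a
- coupler_c: third identical coupler, standing on the middle dot of the low shelf from the start (it stays there); origin as coupler_a
- rack: fixed low aluminium shelf, 85 (x) x 180 (y) mm, top 40 mm above the bench, with three 38 mm blue dots in a row along its y axis, 55 mm apart; a lip along its +x edge stands 8 mm above the top. Origin on the bench under the middle dot. An open enclosure door stands upright, 570 mm high, 120 to 220 mm beyond the dots (+x)
- dot_left (a point): centre of the dot at the +y end of the shelf, on its top (40 mm above the bench)
- dot_right (a point): centre of the dot at the -y end of the shelf, on its top
- gauge: pressure gauge lying on its back, 89x63x31 mm, bystander; origin under its middle
- meter: yellow and black multimeter on its back, 158x78x53 mm, bystander; origin under its middle
- tape: roll of yellow tape lying flat, 62 mm diameter, 19 mm high, bystander; origin under its middle
There are look-alikes about, which are no part of the job. What is shaped like the coupler_a but red or turquoise is not meant.

How it is judged:
On the way, in this order (a step that is already met when the one before it is completed fails the run):
1. both couplers stand released and upright on the two outer dots, beside the third, with the gate still shut and bolted (((horizontal distance between coupler_a and dot_left below 0.014 m and horizontal distance between coupler_b and dot_right below 0.014 m) or (horizontal distance between coupler_b and dot_left below 0.014 m and horizontal distance between coupler_a and dot_right below 0.014 m)) and horizontal distance between coupler_c and rack below 0.014 m and angle between each of coupler_a, coupler_b, coupler_c's own z axis and vertical below 0.12 rad and z of coupler_a in the frame of rack between 0.034 and 0.046 m and linear speed of each of coupler_a, coupler_b, coupler_c below 0.03 m/s and z of coupler_b in the frame of rack between 0.034 and 0.046 m and z of coupler_c in the frame of rack between 0.034 and 0.046 m and contact force between the fingers and coupler_a below 0.1 N and contact force between the fingers and coupler_b below 0.1 N and contact force between the fingers and coupler_c below 0.1 N and value of joint gate_angle below 0.06 rad and value of joint bolt_draw below 0.006 m), for 0.2 s.
2. the bolt is lifted over the keeper's lip while it is drawn back (value of joint bolt_lift above 0.006 m and value of joint bolt_draw between 0.008 and 0.028 m and value of joint gate_angle below 0.06 rad), for 0.02 s.
3. the bolt is drawn out of the keeper (value of joint bolt_draw above 0.029 m), for 0.05 s.
At the end, for the whole second after the job is handed in: the fingers still hold the gate or its bolt (over 0.5 N), the gate is at rest 17 to 33 degrees open, and the three couplers stand upright and untouched, each within 14 mm of its dot on the low shelf (value of joint gate_angle between 0.3 and 0.58 rad and velocity of joint gate_angle between -0.06 and 0.06 rad/s and contact force between the fingers and gate above 0.5 N and ((horizontal distance between coupler_a and dot_left below 0.014 m and horizontal distance between coupler_b and dot_right below 0.014 m) or (horizontal distance between coupler_b and dot_left below 0.014 m and horizontal distance between coupler_a and dot_right below 0.014 m)) and horizontal distance between coupler_c and rack below 0.014 m and angle between each of coupler_a, coupler_b, coupler_c's own z axis and vertical below 0.12 rad and z of coupler_a in the frame of rack between 0.034 and 0.046 m and linear speed of each of coupler_a, coupler_b, coupler_c below 0.03 m/s and z of coupler_b in the frame of rack between 0.034 and 0.046 m and z of coupler_c in the frame of rack between 0.034 and 0.046 m and contact force between the fingers and coupler_a below 0.1 N and contact force between the fingers and coupler_b below 0.1 N and contact force between the fingers and coupler_c below 0.1 N); the arm keeps its last pose, push and grip.
It fails at once if the gauge is pushed more than 25 mm (distance of gauge from where it was at the start of the episode above 0.025 m).
It fails at once if the multimeter is pushed more than 25 mm (distance of meter from where it was at the start of the episode above 0.025 m).
It fails at once if the yellow tape is pushed more than 25 mm (distance of tape from where it was at the start of the episode above 0.025 m).
It also fails if it takes over 67 s, if anything falls off the work surface, if the arm or the gripper's body presses on something with over 40 N, if the wrist force passes 120 N, or if a joint passes its speed limit or range.

## Working session

There is one attempt and no reset: what is moved stays moved. The work goes in short steps, Python scripts to look and compute and a tool call to move; the robot and the scene stay as the last step left them, time stands still between calls to the robot, and variables do not carry over. Pictures are saved under pics/ and viewed, at most 10 in all, crops included, and the job is handed in when it is done.

Besides the shell and the picture viewer there is one more tool, called as name(argument=value, ...) on one line, values as JSON. jog_arm: Moves the arm, as the interface text tells. Scaled input: -1 to 1 covers 300 mm each way for a shift and pi/4 rad each way for a turn. Its arguments: {"type":"object","properties":{"deltas":{"type":"array","items":{"type":"object","properties":{"fingers":{"type":"number"},"delta_pos":{"type":"array","items":{"type":"number"}},"yaw":{"type":"number"}}}}},"required":["deltas"]}

```bash
mkdir -p pics; cat > h.py <<'E'
import numpy as np, cv2, pickle
from workcell import bot
def snap(n,tag):
    c=bot.camera(n); pickle.dump(c,open(f'{tag}.pkl','wb')); cv2.imwrite(f'pics/{tag}.png',c['image'][:,:,::-1]); return c
def load(tag): return pickle.load(open(f'{tag}.pkl','rb'))
def K(c): return np.array([[c['fx'],0,c['cx']],[0,c['fy'],c['cy']],[0,0,1.]])
def rays(c,uv):
    p=cv2.undistortPoints(np.array(uv,float).reshape(-1,1,2),K(c),np.array(c['distortion']))[:,0]
    R=cv2.Rodrigues(np.array(c['rvec'],float))[0]; t=np.array(c['tvec'],float).ravel()
    return -R.T@t, np.c_[p,np.ones(len(p))], R, t
def on_z(c,uv,z):
    o,d,R,t=rays(c,uv); w=d@R; return o+w*((z-o[2])/w[:,2])[:,None]
def depth(c,uv):
    o,d,R,t=rays(c,uv); D=np.array([c['range_z'][int(round(v)),int(round(u))] for u,v in uv]); return (d*D[:,None]-t)@R
def cloud(c):
    h,w=c['range_z'].shape; g=np.stack(np.meshgrid(np.arange(w),np.arange(h)),-1).reshape(-1,2)
    o,d,R,t=rays(c,g); D=c['range_z'].ravel(); P=(d*D[:,None]-t)@R; P[D==0]=np.nan; return P.reshape(h,w,3)
def proj(c,P): return cv2.projectPoints(np.array(P,float).reshape(-1,3),np.array(c['rvec'],float),np.array(c['tvec'],float),K(c),np.array(c['distortion']))[0][:,0]
E
python3 - <<'E'
from h import *
a=snap('scene','s0');b=snap('side','d0')
np.set_printoptions(precision=4,suppress=True)
for c in(a,b):
    o,_,R,_=rays(c,[(0,0)]);print(o,R[2])
s=bot.get_obs();print(s)
cv2.imwrite('pics/both0.png',cv2.resize(np.hstack([a['image'],b['image']])[:,:,::-1],(800,300)))
E
```

```text
[-0.5115 -0.7725  0.9469] [ 0.6449  0.5137 -0.5659]
[-0.0825 -0.6143  0.9269] [ 0.4805  0.5399 -0.6911]
{'clock': 0.1, 'joint_pos': array([1.217 , 0.2413, 0.0039, 1.3352, 0.    , 1.5708]), 'joint_vel': array([ 0.0014, -0.0009,  0.0039, -0.0013,  0.0015, -0.0004]), 'tau': array([ -0.0004, -37.3139,  25.3009,   0.0109,  -0.0001,   0.    ]), 'eef_pos': array([0.173 , 0.4685, 0.2017]), 'tool_rot': array([ 0.176 ,  0.9844, -0.0009, -0.0002]), 'ft_force': array([ 0.9243, -0.0991,  0.3244]), 'ft_torque': array([-0.0344,  0.0213,  0.0372]), 'grasp_force': 0.0, 'grip_width': 0.08572839797953424}
```

View pics/s0.png

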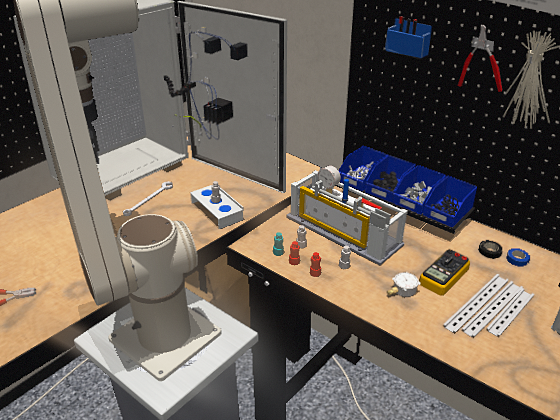

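View pics/d0.png

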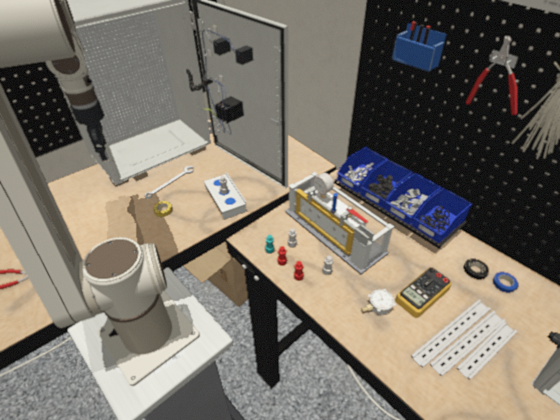

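The silver couplers are at scene (301,236) and (345,257). The look-alikes are turquoise (279,243) and red (295,252) and (316,264). Only the two silver ones fit the description, and the third silver one stands on the shelf at (215,192). I'll confirm with a crop.

```bash
python3 - <<'E'
from h import *
b=load('d0');im=b['image'][160:300,200:400,::-1]
cv2.imwrite('pics/c1.png',cv2.resize(im,None,fx=4,fy=4,interpolation=cv2.INTER_CUBIC))
E
```

```text
(no output)
```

View pics/c1.png

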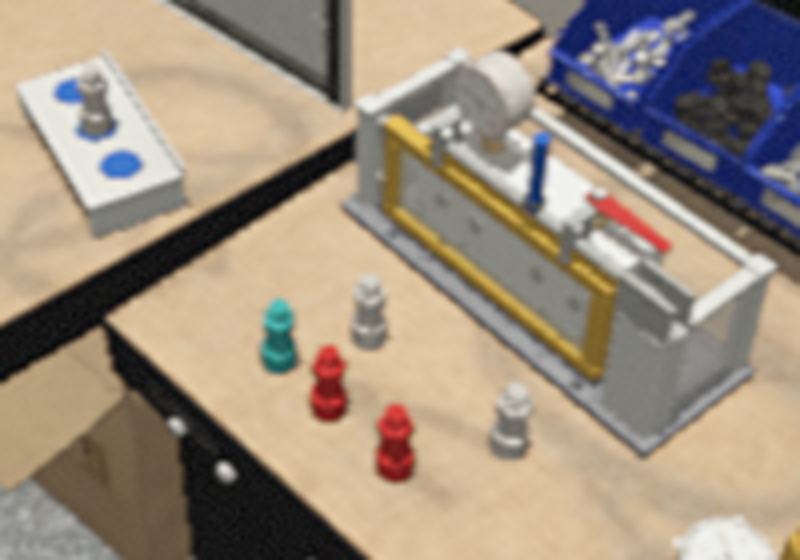

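```bash
python3 - <<'E'
from h import *
from scipy.optimize import least_squares
np.set_printoptions(precision=4,suppress=True)
b=load('d0');a=load('s0')
f=lambda l:[(200+u/4,160+v/4) for u,v in l]
print('tops',on_z(b,f([(369,282),(516,388)]),.062), on_z(a,[(301,228),(345.5,247)],.062))
print('dots',on_z(b,f([(72,91),(122,164)]),.04))
print('knob top',on_z(b,f([(541,137)]),.205),on_z(a,[(346,183)],.205))
print('gate top front edge hinge/free',on_z(b,f([(385,118),(614,292)]),.12),'foot plate front',on_z(b,f([(347,205),(645,450)]),.012))
for n,c in(('side',b),('scene',a)):
    P=cloud(c).reshape(-1,3);print(n,'bench z',np.nanmedian(P[(abs(P[:,2])<.02)][:,2]))
    for g in on_z(b,f([(369,282),(516,388),(94,105),(279,310),(328,355),(395,412)]),.05):
        z0,z1=(.012,.058) 
        if g[1]>0.25 and 0: pass
        m=(np.hypot(*(P[:,:2]-g[:2]).T)<.035)&(P[:,2]>.008)&(P[:,2]<.075);Q=P[m]
        if len(Q)<5: print(g,len(Q));continue
        r=least_squares(lambda x:np.hypot(*(Q[:,:2]-x).T)-.0130,np.mean(Q[:,:2],0),loss='soft_l1',f_scale=.002)
        print(len(Q),r.x,Q[:,2].min(),Q[:,2].max(),np.std(r.fun))
# guard/gate
P=cloud(b);im=b['image'].astype(int)
y=(im[...,0]>150)&(im[...,1]>110)&(im[...,2]<90)
Q=P[y&(abs(P[...,2]-.07)<.06)];Q=Q[np.isfinite(Q).all(1)]
print(len(Q),Q.min(0),Q.max(0))
E
```

```text
tops [[ 0.4819 -0.0301  0.062 ]
 [ 0.487  -0.1758  0.062 ]] [[ 0.4753 -0.031   0.062 ]
 [ 0.4822 -0.1753  0.062 ]]
dots [[0.4641 0.3327 0.04  ]
 [0.4383 0.2254 0.04  ]]
knob top [[ 0.571  -0.1084  0.205 ]] [[ 0.5532 -0.1176  0.205 ]]
gate top front edge hinge/free [[ 0.5755  0.0504  0.12  ]
 [ 0.5627 -0.1934  0.12  ]] foot plate front [[ 0.5623  0.0807  0.012 ]
 [ 0.5454 -0.2527  0.012 ]]
side bench z 0.000907670286899873
139 [ 0.4805 -0.0278] 0.00869679295543992 0.06879283032538765 0.003577329874358762
150 [ 0.4832 -0.1742] 0.008071465695281313 0.06991507215597526 0.0035114985886011323
188 [0.4529 0.2824] 0.03595012219265732 0.07430951247378802 0.009717768399384322
138 [0.4134 0.001 ] 0.008107897914728037 0.06598460445366115 0.003364868786468458
155 [ 0.4106 -0.0582] 0.008456855818655218 0.06793448952605924 0.003771659835983388
154 [ 0.4085 -0.1314] 0.008029269981345871 0.06883427304461823 0.003511064567615299
scene bench z -0.0006555125147755643
168 [ 0.4816 -0.0274] 0.008485122052641188 0.06857021764044069 0.0040345879257041905
183 [ 0.4828 -0.175 ] 0.00847700677523509 0.06754852822150234 0.003396374106789703
220 [0.452  0.2833] 0.03445184775196359 0.07436761435139176 0.009853535524331828
176 [0.4127 0.0014] 0.008258305366832173 0.06818801769082218 0.003688757391880673
187 [ 0.4102 -0.0587] 0.00849553139453799 0.068660866223933 0.0037315461803795933
198 [ 0.4079 -0.1316] 0.008032300822787327 0.06583892674616855 0.0038864901658823897
510 [ 0.2373 -0.4502  0.0101] [0.6894 0.4114 0.1289]
```

```bash
cat >> h.py <<'E'
from scipy.spatial.transform import Rotation as Ro
def plan(x,y,z,ang=None):
    s=bot.get_obs();R=Ro.from_quat(s['tool_rot']).as_matrix();p=np.array(s['eef_pos'])
    d=R.T@(np.array([x,y,z])-p); a=np.degrees(np.arctan2(R[1,1],R[0,1]))
    print('pos',p.round(4),'toolY ang',round(a,2),'delta_norm',(d/.3).round(4),end=' ')
    if ang is not None:
        t=-((ang-a+180)%360-180); print('yaw_norm',round(t/45,4),'(deg',round(t,1),')',end='')
    print(' clock',round(s['clock'],2),'j6',round(float(s['joint_pos'][5]),2),'w',round(s['grip_width'],4),'gf',round(s['grasp_force'],1),'F',np.round(s['ft_force'],1))
E
python3 - <<'E'
from h import *
np.set_printoptions(precision=4,suppress=True)
plan(.33,.2,.2,-13.5); plan(.481,-.0277,.14)
for n in('d0','s0'):
    c=load(n);P=cloud(c);im=c['image'].astype(int)
    m=(im[...,2]>im[...,0]+50)&(im[...,2]>70)&(np.hypot(P[...,0]-.573,P[...,1]+.115)<.05)
    v,u=np.nonzero(m);Q=P[m];print(n,len(Q),Q[:,2].min(),Q[:,2].max(),np.median(Q,0))
    for lo,hi in((.165,.18),(.18,.195),(.195,.21)):
        k=(Q[:,2]>lo)&(Q[:,2]<hi);print(Q[k].mean(0) if k.any() else None)
    print('bbox',u.min(),u.max(),v.min(),v.max(), [(r,u[v==r].mean()) for r in range(v.min(),v.max()+1)])
    # height map around the knob
    for x in np.arange(.50,.70,.02):
        print(round(x,2),[int(1000*np.nanmax(np.r_[P[(abs(P[...,0]-x)<.01)&(abs(P[...,1]-y)<.01)][:,2],-1])) for y in np.arange(.06,-.24,-.02)])
E
```

```text
pos [0.173  0.4685 0.2017] toolY ang 69.73 delta_norm [-0.801  -0.6581  0.0069] yaw_norm 1.8495 (deg 83.2 ) clock 0.1 j6 1.57 w 0.0857 gf 0.0 F [ 0.9 -0.1  0.3]
pos [0.173  0.4685 0.2017] toolY ang 69.73 delta_norm [-1.5361 -1.1953  0.2079]  clock 0.1 j6 1.57 w 0.0857 gf 0.0 F [ 0.9 -0.1  0.3]
d0 39 0.14997756657779218 0.20655733152907235 [ 0.5667 -0.1107  0.1852]
[ 0.5662 -0.1105  0.1705]
[ 0.5666 -0.1116  0.1863]
[ 0.5687 -0.1095  0.2028]
bbox 332 336 193 210 [(193, np.float64(335.5)), (194, np.float64(335.0)), (195, np.float64(335.0)), (196, np.float64(335.0)), (197, np.float64(334.5)), (198, np.float64(334.5)), (199, np.float64(334.5)), (200, np.float64(334.5)), (201, np.float64(334.5)), (202, np.float64(334.5)), (203, np.float64(334.0)), (204, np.float64(333.5)), (205, np.float64(333.5)), (206, np.float64(333.5)), (207, np.float64(333.5)), (208, np.float64(333.5)), (209, np.float64(333.0)), (210, np.float64(333.5))]
0.5 [3, 4, 5, 4, 2, 54, 3, 5, 3, 4, 3, -849, 63, 3, 5]
0.52 [4, 4, 3, 4, 5, 4, 3, 4, 3, 5, 2, 3, 4, 3, 5]
0.54 [3, 4, 5, 3, 4, 5, 14, 11, 12, 15, 12, 13, 17, 15, 145
[... 1516 characters left out ...]
, 11, 12, 11, 14, 17, 131, 152]
0.56 [120, 120, 120, 157, 162, 141, 138, 141, 204, 203, 162, 162, 140, 152, 153]
0.58 [120, 122, 121, 158, 160, 141, 139, 140, 204, 204, 160, 160, 137, 153, 152]
0.6 [118, 99, 167, 186, 190, 185, 102, 103, 103, 98, 101, 127, 71, -1000, -1000]
0.62 [117, 100, 181, 186, 187, 185, 102, 103, 101, 129, 129, 129, 127, 127, -1000]
0.64 [118, 96, 101, 184, 186, 180, 100, 102, 101, 124, 124, 102, -845, -848, -846]
0.66 [121, -849, -662, -655, 117, 118, 118, 117, 118, 119, 119, 119, 119, 119, 118]
0.68 [121, -844, -656, -660, 116, 116, 117, 115, -851, -846, -849, -834, -846, -841, -847]<stdin>:10: RuntimeWarning: Mean of empty slice.
  ret = ret.dtype.type(ret / rcount)
```

jog_arm(deltas=[{"fingers": 0.55, "delta_pos": [-0.8, -0.7, 0.0], "yaw": 0.95}, {"fingers": 0.55, "delta_pos": [-0.8, -0.7, 0.0], "yaw": 0.95}, {"fingers": 0.55, "delta_pos": [-0.8, -0.7, 0.0], "yaw": 0.95}, {"fingers": 0.55, "delta_pos": [-0.8, -0.7, 0.0], "yaw": 0.95}, {"fingers": 0.55, "delta_pos": [-0.8, -0.7, 0.0], "yaw": 0.95}, {"fingers": 0.55, "delta_pos": [-0.8, -0.7, 0.0], "yaw": 0.95}, {"fingers": 0.55, "delta_pos": [-0.8, -0.7, 0.0], "yaw": 0.95}])

```text
clock: 0.8
eef_pos: [0.3264, 0.1855, 0.2023]
tool_rot: [0.525, 0.851, -0.001, 0.0]
ft_force: [-0.8, 0.1, -0.6]
grip_width: 0.0473
grasp_force: 0.0
```

```bash
python3 - <<'E'
from h import *
plan(.481,-.0277,.12,-13.5)
E
```

```text
pos [0.3264 0.1855 0.2023] toolY ang 26.71 delta_norm [-0.8661  0.1411  0.2754] yaw_norm 0.8937 (deg 40.2 ) clock 0.8 j6 1.62 w 0.0473 gf 0.0 F [-0.8  0.1 -0.6]
```

jog_arm(deltas=[{"fingers": 0.55, "delta_pos": [-0.866, 0.141, 0.275], "yaw": 0.894}, {"fingers": 0.55, "delta_pos": [-0.866, 0.141, 0.275], "yaw": 0.894}, {"fingers": 0.55, "delta_pos": [-0.866, 0.141, 0.275], "yaw": 0.894}, {"fingers": 0.55, "delta_pos": [-0.866, 0.141, 0.275], "yaw": 0.894}, {"fingers": 0.55, "delta_pos": [-0.866, 0.141, 0.275], "yaw": 0.894}, {"fingers": 0.55, "delta_pos": [-0.866, 0.141, 0.275], "yaw": 0.894}, {"fingers": 0.55, "delta_pos": [-0.866, 0.141, 0.275], "yaw": 0.894}, {"fingers": 0.55, "delta_pos": [-0.866, 0.141, 0.275], "yaw": 0.894}])

```text
clock: 1.6
eef_pos: [0.4804, -0.0237, 0.1193]
tool_rot: [0.784, 0.62, -0.001, -0.001]
ft_force: [0.4, -0.5, 0.4]
grip_width: 0.0469
grasp_force: 0.0
```

```bash
python3 - <<'E'
from h import *
plan(.481,-.0277,.018,-13.5)
w=snap('wrist','w0'); P=cloud(w).reshape(-1,3)
print(proj(w,[[.481,-.0277,.065],[.483,-.1745,.065],[.481,-.0277,0]]), rays(w,[(0,0)])[0])
E
```

```text
pos [ 0.4804 -0.0237  0.1193] toolY ang -13.32 delta_norm [-0.0125  0.006   0.3375] yaw_norm 0.0039 (deg 0.2 ) clock 1.6 j6 1.75 w 0.0469 gf 0.0 F [ 0.4 -0.5  0.4]
[[279.65934447 220.62615811]
 [320.93904983 377.27808509]
 [279.64765794 198.64979613]] [0.49825682 0.04564524 0.29182945]
```

View pics/w0.png

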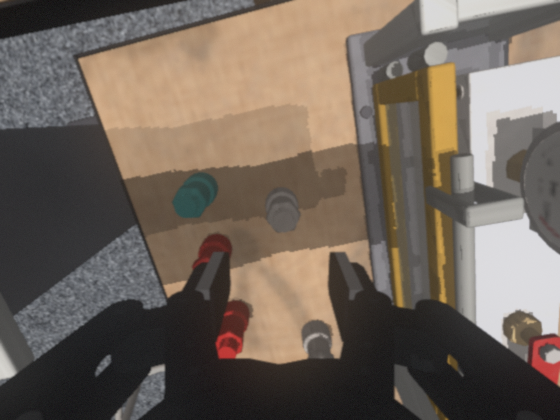

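The wrist view shows the silver coupler A with its top at (284,219) between the fingers. Turquoise (195,195) and the reds stay clear to the left.

```bash
python3 - <<'E'
from h import *
w=load('w0')
print(on_z(w,[(284,219)],.065),on_z(w,[(281,197)],.005))
g=on_z(w,[(284,219)],.065)[0]
E
```

```text
[[ 0.48441094 -0.02720472  0.065     ]] [[ 0.48285886 -0.02520984  0.005     ]]
```

jog_arm(deltas=[{"fingers": 0.55, "delta_pos": [-0.009, 0.008, 0.12], "yaw": 0}, {"fingers": 0.55, "delta_pos": [-0.009, 0.008, 0.24], "yaw": 0}, {"fingers": 0.55, "delta_pos": [-0.009, 0.008, 0.336], "yaw": 0}, {"fingers": 0.55, "delta_pos": [-0.009, 0.008, 0.336], "yaw": 0}, {"fingers": 0, "delta_pos": [-0.009, 0.008, 0.336], "yaw": 0}, {"fingers": 0, "delta_pos": [-0.009, 0.008, 0.336], "yaw": 0}, {"fingers": 0, "delta_pos": [-0.009, 0.008, 0.336], "yaw": 0}, {"fingers": 0, "delta_pos": [-0.009, 0.008, 0.336], "yaw": 0}, {"fingers": 0, "delta_pos": [-0.009, 0.008, 0.336], "yaw": 0}])

```text
clock: 2.55
eef_pos: [0.4847, -0.0265, 0.0212]
tool_rot: [0.784, 0.621, 0.002, 0.001]
ft_force: [-0.9, -0.7, 6.9]
grip_width: 0.0208
grasp_force: 59.6
```

```bash
python3 - <<'E'
from h import *
plan(.48,-.027,.16,-13.5)
E
```

```text
pos [ 0.4847 -0.0265  0.0212] toolY ang -13.24 delta_norm [-0.0046 -0.0129 -0.4627] yaw_norm 0.0057 (deg 0.3 ) clock 2.55 j6 1.75 w 0.0208 gf 59.6 F [-0.9 -0.7  6.9]
```

jog_arm(deltas=[{"fingers": 0, "delta_pos": [0, 0, -0.15], "yaw": 0}, {"fingers": 0, "delta_pos": [0, 0, -0.3], "yaw": 0}, {"fingers": 0, "delta_pos": [0, -0.05, -0.5], "yaw": 0}, {"fingers": 0, "delta_pos": [0.1, -0.1, -0.5], "yaw": 0}, {"fingers": 0, "delta_pos": [0.25, -0.2, -0.5], "yaw": 0}, {"fingers": 0, "delta_pos": [0.4, -0.3, -0.5], "yaw": 0}, {"fingers": 0, "delta_pos": [0.55, -0.34, -0.5], "yaw": 0}, {"fingers": 0, "delta_pos": [0.65, -0.34, -0.5], "yaw": 0}, {"fingers": 0, "delta_pos": [0.7, -0.34, -0.5], "yaw": 0}, {"fingers": 0, "delta_pos": [0.7, -0.34, -0.5], "yaw": 0}])

```text
clock: 3.55
eef_pos: [0.4322, 0.2028, 0.1694]
tool_rot: [0.783, 0.622, 0.0, 0.0]
ft_force: [0.1, -1.0, -0.2]
grip_width: 0.0205
grasp_force: 58.8
```

```bash
python3 - <<'E'
from h import *
plan(.464,.333,.17,-13.5)
w=snap('wrist','w1')
print(proj(w,[[.464,.3327,.04],[.4383,.2254,.04],[.4523,.283,.105]]))
E
```

```text
pos [0.4322 0.2028 0.1694] toolY ang -13.08 delta_norm [ 0.4468  0.0051 -0.0017] yaw_norm 0.0093 (deg 0.4 ) clock 3.55 j6 2.24 w 0.0205 gf 58.8 F [ 0.1 -1.  -0.2]
[[279.29387558  37.95186617]
 [278.43811724 167.93950938]
 [279.26274407  97.89122311]]
```

View pics/w1.png

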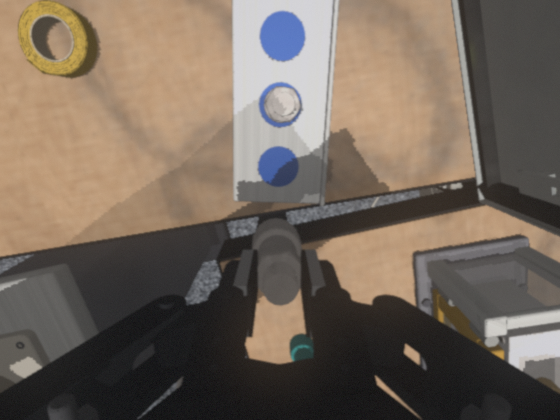

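The wrist view shows the far dot at (282,36), coupler C at (281,103), the near dot at (278,166), and the held coupler at (278,260).

```bash
python3 - <<'E'
from h import *
w=load('w1');im=w['image'].astype(int)
m=((im[...,2]>im[...,0]+50)&(im[...,2]>im[...,1]+30)).astype(np.uint8)
n,l,s,c=cv2.connectedComponentsWithStats(m)
k=[i for i in range(1,n) if s[i,4]>300]; print(s[k],c[k],on_z(w,c[k],.04))
print('C',on_z(w,[(283,103)],.105)); print('held bottom/top by axis', proj(w,[[.4322,.2028,.1482],[.4322,.2028,.2132]]))
E
```

```text
[[ 260   11   45   50 1747]
 [ 259   82   38   45  330]
 [ 259  147   37   36  784]] [[282.05323412  35.48654837]
 [272.31818182 104.12424242]
 [273.62117347 161.84311224]] [[0.46669056 0.33400394 0.04      ]
 [0.44592704 0.28224682 0.04      ]
 [0.43521102 0.2319962  0.04      ]]
C [[0.45407873 0.27911783 0.105     ]]
held bottom/top by axis [[277.11669594 231.25979669]
 [276.51300521 281.89005824]]
```

jog_arm(deltas=[{"fingers": 0, "delta_pos": [0.15, 0.009, 0], "yaw": 0.009}, {"fingers": 0, "delta_pos": [0.3, 0.009, 0], "yaw": 0.009}, {"fingers": 0, "delta_pos": [0.4, 0.009, 0], "yaw": 0.009}, {"fingers": 0, "delta_pos": [0.449, 0.009, 0], "yaw": 0.009}, {"fingers": 0, "delta_pos": [0.449, 0.009, 0.1], "yaw": 0.009}, {"fingers": 0, "delta_pos": [0.449, 0.009, 0.2], "yaw": 0.009}, {"fingers": 0, "delta_pos": [0.449, 0.009, 0.28], "yaw": 0.009}, {"fingers": 0, "delta_pos": [0.449, 0.009, 0.33], "yaw": 0.009}, {"fingers": 0, "delta_pos": [0.449, 0.009, 0.35], "yaw": 0.009}, {"fingers": 0, "delta_pos": [0.449, 0.009, 0.35], "yaw": 0.009}])

```text
clock: 4.6
eef_pos: [0.4651, 0.3298, 0.0635]
tool_rot: [0.787, 0.617, -0.001, 0.0]
ft_force: [0.8, -0.1, -0.4]
grip_width: 0.0205
grasp_force: 58.8
```

```bash
python3 - <<'E'
from h import *
plan(.4655,.3335,.062,-13.5)
E
```

```text
pos [0.4651 0.3298 0.0635] toolY ang -13.77 delta_norm [ 0.0122 -0.0017  0.0049] yaw_norm -0.006 (deg -0.3 ) clock 4.6 j6 2.43 w 0.0205 gf 58.8 F [ 0.8 -0.1 -0.4]
```

jog_arm(deltas=[{"fingers": 0, "delta_pos": [0.01, 0, 0.005], "yaw": 0}, {"fingers": 0, "delta_pos": [0.01, 0, 0.009], "yaw": 0}, {"fingers": 0, "delta_pos": [0.01, 0, 0.009], "yaw": 0}])

```text
clock: 4.9
eef_pos: [0.4665, 0.3349, 0.0623]
tool_rot: [0.786, 0.618, 0.001, 0.0]
ft_force: [-0.4, 0.1, 0.1]
grip_width: 0.0205
grasp_force: 58.8
```

jog_arm(deltas=[{"fingers": 0, "delta_pos": [0, 0, 0.006], "yaw": 0}, {"fingers": 0, "delta_pos": [0, 0, 0.006], "yaw": 0}])

```text
clock: 5.1
eef_pos: [0.4666, 0.3353, 0.0613]
tool_rot: [0.786, 0.618, 0.001, -0.0]
ft_force: [-0.8, -1.4, 4.5]
grip_width: 0.0205
grasp_force: 59.8
```

jog_arm(deltas=[{"fingers": 0.5, "delta_pos": [0, 0, 0], "yaw": 0}, {"fingers": 0.5, "delta_pos": [0, 0, 0], "yaw": 0}, {"fingers": 0.5, "delta_pos": [0, 0, 0], "yaw": 0}, {"fingers": 0.5, "delta_pos": [0, 0, -0.08], "yaw": 0}, {"fingers": 0.5, "delta_pos": [0, 0, -0.2], "yaw": 0}, {"fingers": 0.5, "delta_pos": [0, 0, -0.35], "yaw": 0}, {"fingers": 0.55, "delta_pos": [-0.15, 0, -0.4], "yaw": 0}, {"fingers": 0.55, "delta_pos": [-0.3, 0, -0.4], "yaw": 0}, {"fingers": 0.55, "delta_pos": [-0.45, 0.1, -0.4], "yaw": 0}, {"fingers": 0.55, "delta_pos": [-0.6, 0.15, -0.4], "yaw": 0}, {"fingers": 0.55, "delta_pos": [-0.75, 0.2, -0.4], "yaw": 0}, {"fingers": 0.55, "delta_pos": [-0.9, 0.25, -0.4], "yaw": 0}])

```text
clock: 6.3
eef_pos: [0.4749, 0.0525, 0.1798]
tool_rot: [0.786, 0.618, 0.0, 0.0]
ft_force: [0.7, -0.2, 1.1]
grip_width: 0.0468
grasp_force: 0.0
```

```bash
python3 - <<'E'
from h import *
plan(.484,-.1755,.12,-13.5)
E
```

```text
pos [0.4749 0.0525 0.1798] toolY ang -13.65 delta_norm [-0.7316  0.2087  0.1993] yaw_norm -0.0032 (deg -0.1 ) clock 6.3 j6 1.92 w 0.0468 gf 0.0 F [ 0.7 -0.2  1.1]
```

jog_arm(deltas=[{"fingers": 0.55, "delta_pos": [-0.2, 0.06, 0], "yaw": 0}, {"fingers": 0.55, "delta_pos": [-0.35, 0.11, 0.05], "yaw": 0}, {"fingers": 0.55, "delta_pos": [-0.5, 0.15, 0.1], "yaw": 0}, {"fingers": 0.55, "delta_pos": [-0.65, 0.19, 0.2], "yaw": 0}, {"fingers": 0.55, "delta_pos": [-0.727, 0.209, 0.2], "yaw": 0}, {"fingers": 0.55, "delta_pos": [-0.727, 0.209, 0.2], "yaw": 0}, {"fingers": 0.55, "delta_pos": [-0.727, 0.209, 0.2], "yaw": 0}])

```text
clock: 7.0
eef_pos: [0.484, -0.1728, 0.1192]
tool_rot: [0.787, 0.617, -0.0, -0.001]
ft_force: [-0.4, 0.3, -0.3]
grip_width: 0.0472
grasp_force: 0.0
```

```bash
python3 - <<'E'
from h import *
plan(.4845,-.1742,.0195,-13.5)
w=snap('wrist','w2');im=w['image'].copy()
P=cloud(w);m=(np.hypot(P[...,0]-.4845,P[...,1]+.1745)<.03)&(P[...,2]>.055)&(P[...,2]<.075)
Q=P[m];print(len(Q),Q.mean(0) if len(Q) else '',Q.min(0),Q.max(0))
h,k=np.nonzero(m);print(k.min(),k.max(),h.min(),h.max(),proj(w,[[.4845,-.1742,.065]]))
E
```

```text
pos [ 0.484  -0.1728  0.1192] toolY ang -13.78 delta_norm [-0.0043  0.0031  0.3324] yaw_norm -0.0063 (deg -0.3 ) clock 7.0 j6 1.47 w 0.0472 gf 0.0 F [-0.4  0.3 -0.3]
447 [ 0.48498347 -0.17586371  0.06422286] [ 0.47326728 -0.18501644  0.05501795] [ 0.49587155 -0.16534539  0.06767719]
265 293 203 231 [[278.56465677 217.43012814]]
```

Coupler B is at (0.485,-0.1755), so the fingers are well centred. I'll descend and grip.

jog_arm(deltas=[{"fingers": 0.55, "delta_pos": [-0.008, 0.004, 0.12], "yaw": 0}, {"fingers": 0.55, "delta_pos": [-0.008, 0.004, 0.24], "yaw": 0}, {"fingers": 0.55, "delta_pos": [-0.008, 0.004, 0.33], "yaw": 0}, {"fingers": 0.55, "delta_pos": [-0.008, 0.004, 0.33], "yaw": 0}, {"fingers": 0, "delta_pos": [-0.008, 0.004, 0.33], "yaw": 0}, {"fingers": 0, "delta_pos": [-0.008, 0.004, 0.33], "yaw": 0}, {"fingers": 0, "delta_pos": [-0.008, 0.004, 0.33], "yaw": 0}, {"fingers": 0, "delta_pos": [-0.008, 0.004, 0.33], "yaw": 0}, {"fingers": 0, "delta_pos": [-0.008, 0.004, 0.33], "yaw": 0}])

```text
clock: 7.95
eef_pos: [0.4868, -0.1753, 0.0226]
tool_rot: [0.786, 0.618, 0.001, 0.002]
ft_force: [-0.9, 0.9, 7.0]
grip_width: 0.0197
grasp_force: 58.7
```

jog_arm(deltas=[{"fingers": 0, "delta_pos": [0, 0, -0.15], "yaw": 0}, {"fingers": 0, "delta_pos": [0, 0, -0.3], "yaw": 0}, {"fingers": 0, "delta_pos": [0, -0.05, -0.45], "yaw": 0}, {"fingers": 0, "delta_pos": [0.1, -0.1, -0.5], "yaw": 0}, {"fingers": 0, "delta_pos": [0.25, -0.2, -0.5], "yaw": 0}, {"fingers": 0, "delta_pos": [0.4, -0.3, -0.5], "yaw": 0}, {"fingers": 0, "delta_pos": [0.55, -0.4, -0.5], "yaw": 0}, {"fingers": 0, "delta_pos": [0.7, -0.45, -0.5], "yaw": 0}, {"fingers": 0, "delta_pos": [0.85, -0.45, -0.5], "yaw": 0}, {"fingers": 0, "delta_pos": [0.95, -0.45, -0.5], "yaw": 0}, {"fingers": 0, "delta_pos": [0.95, -0.45, -0.5], "yaw": 0}])

```text
clock: 9.05
eef_pos: [0.4222, 0.1376, 0.1713]
tool_rot: [0.784, 0.62, 0.001, 0.0]
ft_force: [-0.4, -0.0, -0.8]
grip_width: 0.0197
grasp_force: 57.5
```

```bash
python3 - <<'E'
from h import *
plan(.4405,.2265,.0655,-13.5)
w=snap('wrist','w3');P=cloud(w)
for n,x,y in(('A',.466,.334),('C',.453,.281)):
    m=(np.hypot(P[...,0]-x,P[...,1]-y)<.026)&(P[...,2]>.09)&(P[...,2]<.115);Q=P[m]
    print(n,len(Q),Q.mean(0),Q.min(0),Q.max(0)) if len(Q) else print(n,0)
im=w['image'].astype(int)
m=((im[...,2]>im[...,0]+40)&(im[...,2]>im[...,1]+20)).astype(np.uint8)
n,l,s,c=cv2.connectedComponentsWithStats(m)
for i in range(1,n):
    if s[i,4]>150: print(s[i],on_z(w,[(s[i,0]+s[i,2]/2-.5,s[i,1]+s[i,3]/2-.5)],.04))
E
```

```text
pos [0.4222 0.1376 0.1713] toolY ang -13.33 delta_norm [ 0.3016 -0.0094  0.3532] yaw_norm 0.0039 (deg 0.2 ) clock 9.05 j6 2.12 w 0.0197 gf 57.5 F [-0.4 -0.  -0.8]
A 0
C 773 [0.45242448 0.27354624 0.09747934] [0.44086569 0.26561724 0.09021517] [0.46645592 0.28431318 0.10726337]
[251   8  45  40 436] [[0.45142198 0.2770331  0.04      ]]
[ 251   69   43   46 1537] [[0.43859166 0.22776406 0.04      ]]
```

jog_arm(deltas=[{"fingers": 0, "delta_pos": [0.15, -0.013, 0], "yaw": 0}, {"fingers": 0, "delta_pos": [0.25, -0.013, 0], "yaw": 0}, {"fingers": 0, "delta_pos": [0.304, -0.013, 0], "yaw": 0}, {"fingers": 0, "delta_pos": [0.304, -0.013, 0.05], "yaw": 0}, {"fingers": 0, "delta_pos": [0.304, -0.013, 0.17], "yaw": 0}, {"fingers": 0, "delta_pos": [0.304, -0.013, 0.27], "yaw": 0}, {"fingers": 0, "delta_pos": [0.304, -0.013, 0.33], "yaw": 0}, {"fingers": 0, "delta_pos": [0.304, -0.013, 0.347], "yaw": 0}, {"fingers": 0, "delta_pos": [0.304, -0.013, 0.353], "yaw": 0}, {"fingers": 0, "delta_pos": [0.304, -0.013, 0.353], "yaw": 0}])

```text
clock: 10.1
eef_pos: [0.4398, 0.2232, 0.0657]
tool_rot: [0.786, 0.618, 0.001, 0.0]
ft_force: [-0.1, -0.1, -0.8]
grip_width: 0.0198
grasp_force: 57.5
```

jog_arm(deltas=[{"fingers": 0, "delta_pos": [0, 0, 0.003], "yaw": 0}, {"fingers": 0, "delta_pos": [0, 0, 0.003], "yaw": 0}])

```text
clock: 10.3
eef_pos: [0.4397, 0.2237, 0.0649]
tool_rot: [0.786, 0.618, 0.001, 0.0]
ft_force: [1.1, 0.6, -0.6]
grip_width: 0.0198
grasp_force: 57.5
```

Shift 3.5 mm along tool x and lower to contact.

jog_arm(deltas=[{"fingers": 0, "delta_pos": [0.012, 0, 0.003], "yaw": 0}, {"fingers": 0, "delta_pos": [0.012, 0, 0.006], "yaw": 0}, {"fingers": 0, "delta_pos": [0.012, 0, 0.006], "yaw": 0}])

```text
clock: 10.6
eef_pos: [0.4404, 0.2276, 0.0627]
tool_rot: [0.786, 0.618, 0.001, 0.0]
ft_force: [0.5, 0.7, 2.5]
grip_width: 0.0192
grasp_force: 58.3
```

jog_arm(deltas=[{"fingers": 0, "delta_pos": [0, 0, 0.003], "yaw": 0}, {"fingers": 0, "delta_pos": [0, 0, 0.004], "yaw": 0}, {"fingers": 0, "delta_pos": [0, 0, 0.004], "yaw": 0}])

```text
clock: 10.9
eef_pos: [0.4407, 0.228, 0.0626]
tool_rot: [0.786, 0.618, 0.002, -0.0]
ft_force: [-1.4, 0.9, 10.2]
grip_width: 0.0194
grasp_force: 59.8
```

jog_arm(deltas=[{"fingers": 0.5, "delta_pos": [0, 0, -0.004], "yaw": 0}, {"fingers": 0.5, "delta_pos": [0, 0, -0.004], "yaw": 0}, {"fingers": 0.5, "delta_pos": [0, 0, -0.004], "yaw": 0}, {"fingers": 0.5, "delta_pos": [0, 0, -0.08], "yaw": 0}, {"fingers": 0.5, "delta_pos": [0, 0, -0.2], "yaw": 0}, {"fingers": 0.5, "delta_pos": [0, 0, -0.35], "yaw": 0}, {"fingers": 0.5, "delta_pos": [-0.15, 0, -0.5], "yaw": -0.1}, {"fingers": 0.5, "delta_pos": [-0.3, 0, -0.6], "yaw": -0.2}, {"fingers": 0.5, "delta_pos": [-0.4, 0, -0.6], "yaw": -0.2}, {"fingers": 0.4, "delta_pos": [-0.4, 0, -0.6], "yaw": -0.2}])

```text
clock: 11.9
eef_pos: [0.4112, 0.1069, 0.2431]
tool_rot: [0.737, 0.676, 0.001, 0.001]
ft_force: [0.6, -0.1, 0.5]
grip_width: 0.0344
grasp_force: 0.0
```

```bash
python3 - <<'E'
from h import *
plan(.57,-.106,.25,87)
w=snap('wrist','w4'); P=cloud(w)
b=snap('side','d4')
z=np.vstack([cv2.resize(w['image'][0:260,120:440],(640,520))])
s=cv2.resize(b['image'][150:240,180:270],(520,520),interpolation=cv2.INTER_CUBIC)
cv2.imwrite('pics/v4.png',cv2.resize(np.hstack([z,s])[:,:,::-1],(800,359)))
for c in(w,b):
  P=cloud(c)
  for n,x,y in(('L',.466,.334),('C',.453,.281),('R',.4405,.2275)):
    m=(np.hypot(P[...,0]-x,P[...,1]-y)<.02)&(P[...,2]>.098)&(P[...,2]<.112);Q=P[m]
    print(n,len(Q),Q.mean(0),Q.min(0),Q.max(0)) if len(Q) else print(n,0)
E
```

```text
pos [0.4112 0.1069 0.2431] toolY ang -4.96 delta_norm [-0.6614  0.5886 -0.0208] yaw_norm -2.0435 (deg -92.0 ) clock 11.9 j6 1.91 w 0.0344 gf 0.0 F [ 0.6 -0.1  0.5]
L 0
C 0
R 301 [0.438477   0.22433144 0.10538982] [0.43057247 0.21664777 0.09805861] [0.44626008 0.2322129  0.10745518]
L 20 [0.46303457 0.33032296 0.1037474 ] [0.45434766 0.32070712 0.09856448] [0.47065956 0.3417929  0.10937854]
C 19 [0.45027283 0.27733891 0.10371791] [0.44374681 0.26958439 0.09906871] [0.45966073 0.28647403 0.10667136]
R 20 [0.43527353 0.22358632 0.10434672] [0.42932038 0.21559393 0.09886203] [0.44459412 0.23191308 0.10832728]
```

View pics/v4.png

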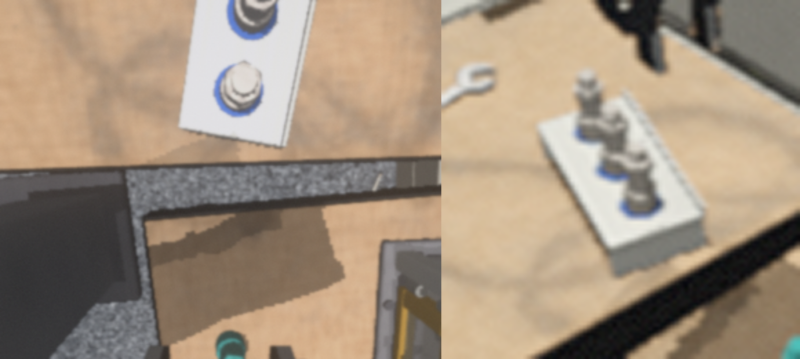

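The couplers stand on all three dots: near (240,90) in the left crop, all three in the right crop. Next is the gate.

jog_arm(deltas=[{"fingers": 0.4, "delta_pos": [-0.3, 0.2, -0.02], "yaw": -1}, {"fingers": 0.4, "delta_pos": [-0.3, 0.2, -0.02], "yaw": -1}, {"fingers": 0.4, "delta_pos": [-0.3, 0.2, -0.02], "yaw": -1}, {"fingers": 0.4, "delta_pos": [-0.3, 0.2, -0.02], "yaw": -1}, {"fingers": 0.4, "delta_pos": [-0.3, 0.2, -0.02], "yaw": -1}, {"fingers": 0.4, "delta_pos": [-0.3, 0.2, -0.02], "yaw": -1}, {"fingers": 0.4, "delta_pos": [-0.3, 0.2, -0.02], "yaw": -1}])

```text
clock: 12.7
eef_pos: [0.464, 0.0168, 0.2455]
tool_rot: [0.419, 0.908, -0.0, -0.001]
ft_force: [0.1, 0.5, 0.6]
grip_width: 0.0343
grasp_force: 0.0
```

```bash
python3 - <<'E'
from h import *
plan(.52,-.106,.25,86)
E
```

```text
pos [0.464  0.0168 0.2455] toolY ang 40.42 delta_norm [-0.4326 -0.1231 -0.0154] yaw_norm -1.0129 (deg -45.6 ) clock 12.7 j6 0.9 w 0.0343 gf 0.0 F [0.1 0.5 0.6]
```

jog_arm(deltas=[{"fingers": 0.4, "delta_pos": [-0.43, -0.12, -0.02], "yaw": -1}, {"fingers": 0.4, "delta_pos": [-0.43, -0.12, -0.02], "yaw": -1}, {"fingers": 0.4, "delta_pos": [-0.43, -0.12, -0.02], "yaw": -1}, {"fingers": 0.4, "delta_pos": [-0.43, -0.12, -0.02], "yaw": -1}, {"fingers": 0.4, "delta_pos": [-0.43, -0.12, -0.02], "yaw": -1}, {"fingers": 0.4, "delta_pos": [-0.43, -0.12, -0.02], "yaw": -1}, {"fingers": 0.4, "delta_pos": [-0.43, -0.12, -0.02], "yaw": -1}, {"fingers": 0.4, "delta_pos": [-0.43, -0.12, -0.02], "yaw": -1}])

```text
clock: 13.5
eef_pos: [0.5202, -0.1052, 0.2522]
tool_rot: [0.041, 0.999, 0.0, -0.001]
ft_force: [0.6, -0.1, 0.5]
grip_width: 0.0341
grasp_force: 0.0
```

```bash
python3 - <<'E'
from h import *
np.set_printoptions(precision=4,suppress=True)
plan(.57,-.106,.25,87)
w=snap('wrist','w5');P=cloud(w);im=w['image'].astype(int)
m=((im[...,2]>im[...,0]+35)&(im[...,2]>im[...,1]+15)).astype(np.uint8)
n,l,s,c=cv2.connectedComponentsWithStats(m)
for i in range(1,n):
    if s[i,4]>80: Q=P[l==i];print(s[i],c[i],Q.mean(0),Q.min(0),Q.max(0))
print(proj(w,[[.57,-.106,.205],[.57,-.106,.165]]))
E
```

```text
pos [ 0.5202 -0.1052  0.2522] toolY ang 85.27 delta_norm [-0.1658  0.011   0.0073] yaw_norm -0.0386 (deg -1.7 ) clock 13.5 j6 -0.12 w 0.0341 gf 0.0 F [ 0.6 -0.1  0.5]
[554  69   6  24  81] [556.6914  80.9136] [0.4397 0.2114 0.0412] [0.4275 0.2084 0.0393] [0.4517 0.2157 0.0434]
[274 276  16  14 168] [281.5    282.1488] [ 0.5718 -0.1071  0.2061] [ 0.566  -0.1128  0.204 ] [ 0.5779 -0.1013  0.2079]
[154 366  20  22 194] [166.2268 380.4897] [nan nan nan] [nan nan nan] [nan nan nan]
[  0 368  24  10 149] [ 10.4228 371.7248] [ 0.793  -0.54    0.0204] [ 0.7858 -0.5587  0.0174] [ 0.8015 -0.5217  0.0226]
[411 405  16  15  81] [421.     412.1481] [0.8201 0.0482 0.1089] [ 0.5369 -0.0632  0.0239] [0.9136 0.0923 0.35  ]
[[282.6994 279.2016]
 [282.2186 256.9205]]
```

View pics/w5.png

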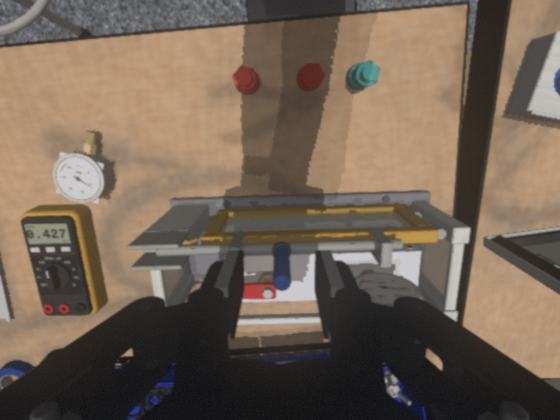

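The wrist view shows the blue knob top at (281,282), the gate frame along row ~240, and the staples at about (235,245) and (385,245). The knob axis is at (0.572,-0.107).

jog_arm(deltas=[{"fingers": 0.4, "delta_pos": [-0.1, 0.008, 0], "yaw": -0.04}, {"fingers": 0.4, "delta_pos": [-0.172, 0.008, 0], "yaw": -0.04}, {"fingers": 0.4, "delta_pos": [-0.172, 0.008, 0], "yaw": -0.04}, {"fingers": 0.4, "delta_pos": [-0.172, 0.008, 0.1], "yaw": -0.04}, {"fingers": 0.4, "delta_pos": [-0.172, 0.008, 0.2], "yaw": -0.04}, {"fingers": 0.4, "delta_pos": [-0.172, 0.008, 0.265], "yaw": -0.04}, {"fingers": 0.4, "delta_pos": [-0.172, 0.008, 0.265], "yaw": -0.04}, {"fingers": 0.4, "delta_pos": [-0.172, 0.008, 0.265], "yaw": -0.04}])

```text
clock: 14.35
eef_pos: [0.5712, -0.1074, 0.1739]
tool_rot: [0.025, 1.0, 0.0, -0.0]
ft_force: [-0.7, 1.0, 0.0]
grip_width: 0.034
grasp_force: 0.0
```

```bash
python3 - <<'E'
from h import *
plan(.5718,-.107,.171,87)
E
```

```text
pos [ 0.5712 -0.1074  0.1739] toolY ang 87.12 delta_norm [-0.0018  0.0015  0.0095] yaw_norm 0.0027 (deg 0.1 ) clock 14.35 j6 -0.14 w 0.034 gf 0.0 F [-0.7  1.   0. ]
```

jog_arm(deltas=[{"fingers": 0.4, "delta_pos": [0, 0, 0.005], "yaw": 0}, {"fingers": 0, "delta_pos": [0, 0, 0.005], "yaw": 0}, {"fingers": 0, "delta_pos": [0, 0, 0.005], "yaw": 0}, {"fingers": 0, "delta_pos": [0, 0, 0.005], "yaw": 0}, {"fingers": 0, "delta_pos": [0, 0, 0.005], "yaw": 0}])

```text
clock: 14.85
eef_pos: [0.5725, -0.1077, 0.1734]
tool_rot: [0.025, 1.0, -0.0, 0.001]
ft_force: [-0.8, 0.1, 5.5]
grip_width: 0.0081
grasp_force: 58.8
```

jog_arm(deltas=[{"fingers": 0, "delta_pos": [0, 0, -0.012], "yaw": 0}, {"fingers": 0, "delta_pos": [0, 0, -0.024], "yaw": 0}, {"fingers": 0, "delta_pos": [0, 0, -0.036], "yaw": 0}, {"fingers": 0, "delta_pos": [0, 0, -0.038], "yaw": 0}, {"fingers": 0, "delta_pos": [0, 0, -0.038], "yaw": 0}])

```text
clock: 15.35
eef_pos: [0.5717, -0.1076, 0.1833]
tool_rot: [0.025, 1.0, -0.0, 0.0]
ft_force: [1.6, 0.6, -1.2]
grip_width: 0.0081
grasp_force: 58.7
```

jog_arm(deltas=[{"fingers": 0, "delta_pos": [0, 0, -0.004], "yaw": 0}, {"fingers": 0, "delta_pos": [0, 0.01, -0.004], "yaw": 0}, {"fingers": 0, "delta_pos": [0, 0.03, -0.004], "yaw": 0}, {"fingers": 0, "delta_pos": [0, 0.05, -0.004], "yaw": 0}, {"fingers": 0, "delta_pos": [0, 0.07, -0.004], "yaw": 0}, {"fingers": 0, "delta_pos": [0, 0.09, -0.004], "yaw": 0}, {"fingers": 0, "delta_pos": [0, 0.09, -0.004], "yaw": 0}])

```text
clock: 16.05
eef_pos: [0.5731, -0.0791, 0.1845]
tool_rot: [0.024, 1.0, 0.001, 0.0]
ft_force: [1.5, 0.8, -1.7]
grip_width: 0.008
grasp_force: 58.7
```

jog_arm(deltas=[{"fingers": 0, "delta_pos": [0, 0.02, 0], "yaw": 0}, {"fingers": 0, "delta_pos": [0, 0.04, 0], "yaw": 0}, {"fingers": 0, "delta_pos": [0, 0.042, 0], "yaw": 0}, {"fingers": 0, "delta_pos": [0, 0.042, 0], "yaw": 0}])

```text
clock: 16.45
eef_pos: [0.5737, -0.0673, 0.1845]
tool_rot: [0.025, 1.0, 0.001, 0.0]
ft_force: [2.0, 1.1, -2.3]
grip_width: 0.0084
grasp_force: 58.7
```

```bash
python3 - <<'E'
from h import *
from math import *
plan(.57,-.1,.18,87)
p=bot.get_obs()['eef_pos']
# hinge: knob started 165 mm from hinge along u (angle 87) at (.572,-.1075)
for ua in (87,):
    u=np.array([cos(radians(ua)),sin(radians(ua))]);H=np.array([.572,-.1075])+.165*u
    v=p[:2]-H; print('H',H,'r',np.linalg.norm(v))
    for th in (5,10,15,20,25):
        t=-radians(th);R=np.array([[cos(t),-sin(t)],[sin(t),cos(t)]])
        q=H+R@v;plan(q[0],q[1],p[2],ua-th)
E
```

```text
pos [ 0.5737 -0.0673  0.1845] toolY ang 87.18 delta_norm [ 0.007  -0.1095  0.0149] yaw_norm 0.004 (deg 0.2 ) clock 16.45 j6 -0.07 w 0.0084 gf 58.7 F [ 2.   1.1 -2.3]
H [0.58063543 0.05727387] r 0.1247508418762895
pos [ 0.5737 -0.0673  0.1845] toolY ang 87.18 delta_norm [ 0.0362  0.0018 -0.    ] yaw_norm 0.1151 (deg 5.2 ) clock 16.45 j6 -0.07 w 0.0084 gf 58.7 F [ 2.   1.1 -2.3]
pos [ 0.5737 -0.0673  0.1845] toolY ang 87.18 delta_norm [0.0722 0.0068 0.    ] yaw_norm 0.2263 (deg 10.2 ) clock 16.45 j6 -0.07 w 0.0084 gf 58.7 F [ 2.   1.1 -2.3]
pos [ 0.5737 -0.0673  0.1845] toolY ang 87.18 delta_norm [0.1075 0.0148 0.    ] yaw_norm 0.3374 (deg 15.2 ) clock 16.45 j6 -0.07 w 0.0084 gf 58.7 F [ 2.   1.1 -2.3]
pos [ 0.5737 -0.0673  0.1845] toolY ang 87.18 delta_norm [0.1421 0.026  0.    ] yaw_norm 0.4485 (deg 20.2 ) clock 16.45 j6 -0.07 w 0.0084 gf 58.7 F [ 2.   1.1 -2.3]
pos [ 0.5737 -0.0673  0.1845] toolY ang 87.18 delta_norm [0.1755 0.0401 0.    ] yaw_norm 0.5596 (deg 25.2 ) clock 16.45 j6 -0.07 w 0.0084 gf 58.7 F [ 2.   1.1 -2.3]
```

jog_arm(deltas=[{"fingers": 0, "delta_pos": [0.018, 0.0005, 0], "yaw": 0.06}, {"fingers": 0, "delta_pos": [0.036, 0.002, 0], "yaw": 0.115}, {"fingers": 0, "delta_pos": [0.054, 0.004, 0], "yaw": 0.17}, {"fingers": 0, "delta_pos": [0.072, 0.007, 0], "yaw": 0.226}, {"fingers": 0, "delta_pos": [0.09, 0.011, 0], "yaw": 0.28}, {"fingers": 0, "delta_pos": [0.1075, 0.015, 0], "yaw": 0.337}, {"fingers": 0, "delta_pos": [0.125, 0.02, 0], "yaw": 0.39}, {"fingers": 0, "delta_pos": [0.142, 0.026, 0], "yaw": 0.448}, {"fingers": 0, "delta_pos": [0.159, 0.033, 0], "yaw": 0.5}, {"fingers": 0, "delta_pos": [0.1755, 0.04, 0], "yaw": 0.56}, {"fingers": 0, "delta_pos": [0.1755, 0.04, 0], "yaw": 0.56}, {"fingers": 0, "delta_pos": [0.1755, 0.04, 0], "yaw": 0.56}])

```text
clock: 17.65
eef_pos: [0.5223, -0.0535, 0.1849]
tool_rot: [0.242, 0.97, 0.0, 0.001]
ft_force: [2.6, -0.4, -0.3]
grip_width: 0.008
grasp_force: 58.8
```

```bash
python3 - <<'E'
from h import *
plan(.57,-.1,.18,62)
w=snap('wrist','w6');b=snap('side','d6')
s=cv2.resize(b['image'][150:280,180:400],(660,390),interpolation=cv2.INTER_CUBIC)
cv2.imwrite('pics/v6.png',s[:,:,::-1])
# gate top yellow rail in both cameras
for c in(b,w):
    P=cloud(c);im=c['image'].astype(int)
    m=(im[...,0]>im[...,2]+70)&(im[...,1]>im[...,2]+35)&(P[...,2]>.105)&(P[...,2]<.125)&(P[...,0]<.62)&(P[...,0]>.4)&(P[...,1]<.08)&(P[...,1]>-.22)
    Q=P[m];print(len(Q))
    if len(Q)>10:
        vx,vy,x0,y0=cv2.fitLine(Q[:,:2].astype(np.float32),cv2.DIST_HUBER,0,.001,.001).ravel();print('rail angle',np.degrees(np.arctan2(vy,vx))%180,Q.min(0),Q.max(0))
c=load('d0');P=cloud(c);im=c['image'].astype(int)
m=(im[...,0]>im[...,2]+70)&(im[...,1]>im[...,2]+35)&(P[...,2]>.105)&(P[...,2]<.125)&(P[...,0]<.62)&(P[...,0]>.4)&(P[...,1]<.08)&(P[...,1]>-.22)
vx,vy,_,_=cv2.fitLine(P[m][:,:2].astype(np.float32),cv2.DIST_HUBER,0,.001,.001).ravel();print('before',np.degrees(np.arctan2(vy,vx))%180)
E
```

```text
pos [ 0.5223 -0.0535  0.1849] toolY ang 62.0 delta_norm [-0.2132 -0.0622  0.0166] yaw_norm 0.0001 (deg 0.0 ) clock 17.65 j6 0.39 w 0.008 gf 58.8 F [ 2.6 -0.4 -0.3]
146
rail angle 62.094887 [ 0.45636558 -0.16339908  0.10608363] [0.57424844 0.05050188 0.1238894 ]
891
rail angle 61.713448 [ 0.45985423 -0.15976584  0.11832132] [0.58052718 0.05260717 0.12277282]
before 86.81056
```

View pics/v6.png

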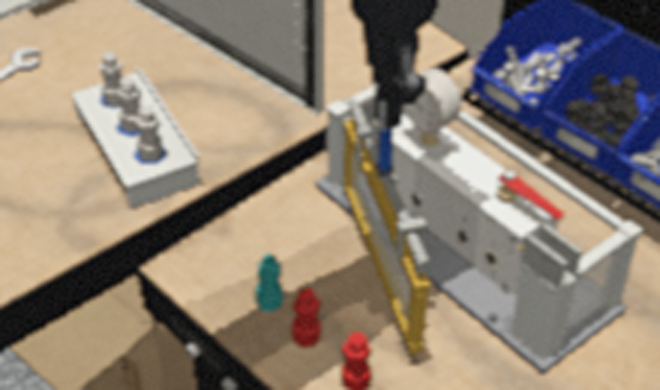

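The gate stands about 25° open, swung out to (415,350), with the knob gripped at (385,150). The three couplers stand on the shelf at (110,75), (128,105) and (150,135). I'll let it settle and hand in.

jog_arm(deltas=[{"fingers": 0, "delta_pos": [0, 0, 0], "yaw": 0}, {"fingers": 0, "delta_pos": [0, 0, 0], "yaw": 0}, {"fingers": 0, "delta_pos": [0, 0, 0], "yaw": 0}])

```text
clock: 18.05
eef_pos: [0.522, -0.0536, 0.1846]
tool_rot: [0.242, 0.97, 0.0, 0.0]
ft_force: [2.8, -0.9, -1.5]
grip_width: 0.0083
grasp_force: 58.8
```

```bash
python3 - <<'E'
from workcell import bot
print(bot.get_obs()['grasp_force'],bot.job_done())
E
```

```text
the job is handed in; nothing more can be done
58.79208505153656 None
```

I handed the job in at about 18 s; it returned no verdict. Both couplers stand on the outer dots beside the third, the bolt is lifted and drawn clear, and the gate is held about 25° open by its knob.

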